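# Pour the marbles into the tilt-out bin

## Robot

A 6-joint arm with a two-finger parallel gripper is mounted at the origin on the work surface. World frame = base frame: x ahead of the robot, y to its left, z up, the work surface at z = 0. Lengths are in mm, angles in rad, forces in N, time in s.
With the tool pointing down it reaches from about 350 to 975 mm from the base axis. Payload 7.1 kg.
Tool frame: the origin (TCP) lies at the centre of the arm's flange, where the gripper is bolted on; the fingertips stand 182 mm ahead of it and the grasp point (between the pads) lies 163 mm ahead of it; x points along the fingers, y is the direction in which the jaws open and shut, and the axes are right-handed (so a half turn about x gives the same grasp; the last joint's range is limited). The gripper opens to 88 mm and grips with 3 to 60 N. Pads are 20 mm wide; open, the fingers measure 115 mm over their backs; the gripper's body (75 mm by 178 mm) begins 61 mm behind the grasp point.
Start: joints at [-1.196, 0.423, 1.63, -0, 1.089, -0.019], TCP at [239.829, -577.138, 404.675] pointing down, gripper open.
Joint ranges: [-3, 3], [-0.9, 2.11], [0.09, 2.58], [-1.31, 4.45], [0.11, 2.69], [-2.54, 2.54]. Speed limits (rad/s): [2.39, 2.39, 3.01, 3.14, 3.14, 3.14].

## Interface

Orientations are given as a rotation vector (axis times angle).
In Python, from workcell import readout, viewer, workorder, models gives the robot as it stands. The module is installed in compiled form; this text tells all that it offers.
- The arm moves only by the tool apply_moves, never from a script. Its argument "commands" is a list that holds one entry, the list of rows, each a list of 4 numbers: the shift along the world's x, y, z in m, then the turn about the world's z in rad. A call has 1 to 8 rows; each row is the pose to reach, as a shift and turn from the pose commanded when the call began; what a row does not reach only later rows make up. A row lasts 1/8 s, in which the tool goes at most 62.5 mm and 10.7 degrees, less where a joint would pass 70% of its speed; a pose out of reach is approached as far as the arm can. A call with a gripper value outside its range is refused whole. "gripper" is the finger opening in m, from 0 to 0.0878, set as the call begins (left out, the last holds). The fingers move at their own pace and stop on an object; the grip force is fixed at half the most. Time passes only in rows, so rows that repeat a pose let the fingers close. It gives the time, the measured TCP pose, the force and the opening at its end, in the units of the state.
- readout.get_obs(): the state, without advancing time (a new reading comes with each control period).
- viewer.get_image(name): name is "side" or "top" or "wrist"; returns a dict with "color" (384x512x3 uint8, red, green, blue), "vertical_fov" (degrees; the focal length in pixels is half the picture's height over the tangent of half this angle, whatever the lens; pixels are square), "cx", "cy" (the principal point, pixels), "rvec" (rotation vector, rad) and "tvec" (3), from world to camera coordinates, as OpenCV has them. Camera axes: x right, y down, z forward; pixel columns grow to the right and rows downward; lengths in mm; the calibration is good to about 2 mm. A picture is of the moment at which its call begins. There is no depth.
- workorder.close_job(): hands the job in, once; it reports no verdict.
Trained networks look in the newest picture that a camera, given by its name, has taken for a name from the list of things; names that differ only in an ending like _2 or _b are one class to them, and where a whole thing is asked for, a point or a joint stands for the part that bears it (a point fixed in the world has none). Each returns a list of dicts, best first, with "conf" (0 to 1); they miss things now and then, are a little off and sometimes report something else, mostly with a low value. They report only what shows in the picture. A call takes as long as a camera call. They do not tell look-alikes from the thing itself.
- models.search_frame(camera, label): "position" ([x, y, z] in mm, in world coordinates, good to about 4 mm: the middle of the surface that is visible of it).
- models.place_of(camera, label): "position" ([x, y, z] in mm, in world coordinates, good to about 4 mm: a listed point, or the origin of a listed thing).
The state is a dict: "t": time; "qpos": joint angles; "qvel": joint speeds; "joint_torque": joint torques, N m; "ee_pos": TCP position; "orientation": TCP orientation; "ft_force": force on the tool from outside, world axes, zero at the start; "moment": the same for the moment, N m; "width": finger opening in mm.
Only numpy, scipy, OpenCV 4.12 (cv2) and the standard library are available. Lean on these libraries where they do the work, as an engineer would, in place of code of your own. Each camera call takes 0.05 s, during which the arm holds its last target.

## Task

Tidy the children's marbles away: pull the front of the tilt-out bin on the hall shelf open as far as it goes, then take the aluminium tray by its handle and pour all five marbles out of its spout into the open bin. Stand the empty tray upright on the shelf again, leave the bin fully open, and do not disturb the vase, jar, router or remote.

Things in the scene. Friction and masses are not known exactly. Their poses are not given: they have to be found in the camera images.
- bin: Fixed wooden tilt-out bin standing on the shelf: housing 220 wide (y) x 150 deep (x) x 190 high, closed top, open front. Origin on the shelf under the middle of the housing's front edge; x points from the front to the back (away from the robot, turned by the bin's yaw), y along the width, z up. The housing fills x 0 to 150.
- bucket (a joint): Opening angle (rad) of the bin's tilting front with its bucket about a level hinge along bin y through point bucket_hinge. 0 shut; grows as the top of the front leans out towards the robot; stop at 0.70 (40 degrees). Stiff friction hinge (0.25 N m): stays where it is left; 1 to 4 N at the pull moves it. May stand slightly ajar at the start.
- bucket_hinge (a point): Hinge line at mid width, 12 mm above the bin's origin, at the foot of the front's inner face. Axes turn with the bucket, equal to the bin's when shut; z runs up the inner face. In them: front panel x -12 to 0, 220 wide, z 0 to 180; bucket inner floor z = 6, inner back wall x = 100 up to z = 115, side walls inner faces y = +-89 up to z = 115 (150 near the front).
- bin_pull (a point): Centre of the pull: a wooden tongue standing up from the middle of the front panel's top edge, in its plane, 12 thick, 80 wide (along bin y), 40 high; its top is 20 mm beyond this point. At (-6, 0, 200) mm in bucket_hinge axes, turns with the front. Shut, its foot is level with the housing's top and it stands free above it.
- bin_mouth (a point): Centre of the bucket's mouth, (50, 0, 147.5) mm in bucket_hinge axes, turns with the front. At the stop it is 57 mm in front of the housing, 157 above the shelf, free opening about 110 mm front to back x 178 along bin y; the leaning panel's top is then about 150 and the pull's top about 180 above the shelf. Shut, it is hidden inside the housing.
- tray_grip (a point): Loose aluminium pouring tray, about 180 g, standing on the shelf, marbles in it. Point: centre of its handle, a flat bar bridging the tray over its middle, 14 thick (tray x), 68 wide (tray y), 22 high, centre 64 mm above the tray's underside, 50 free between tray floor and bar. Tray axes: x along its length to the spout, y across, z up.
- tray_spout (a point): Lip of the tray's open spout end: 69 mm from the handle centre along tray x, 49 below it (15 above the underside). Same axes. Tray 122 x 64, side walls 26 high, floor flat from x -53 to 37, then ramping up at 20 degrees to the lip; marbles roll out when it is tipped spout-down well past 20 degrees (about 40 is good).
- vase: Bystander: grey ceramic vase, 90 mm widest, 155 high, loose; origin under its centre.
- jar: Bystander: glass jar with screw lid, 72 mm across, 110 high, loose; origin under its centre.
- router: Bystander: flat white router 120 x 180 x 30 with two upright aerials 158 high along its far side, loose; origin under its centre.
- remote: Bystander: black TV remote lying flat, 165 (its x) x 46 x 18, loose; origin under its centre.
- marble0_center (a point): Centre of a glass marble, 22 mm across, 14 g, one of five that start in the tray and roll freely in it.
- marble1_center (a point): Centre of a glass marble, 22 mm across, 14 g, one of five that start in the tray and roll freely in it.
- marble2_center (a point): Centre of a glass marble, 22 mm across, 14 g, one of five that start in the tray and roll freely in it.
- marble3_center (a point): Centre of a glass marble, 22 mm across, 14 g, one of five that start in the tray and roll freely in it.
- marble4_center (a point): Centre of a glass marble, 22 mm across, 14 g, one of five that start in the tray and roll freely in it.
Not all that is in view belongs to the job. What is shaped like the part that bears tray_grip but purple is not meant.

How it is judged (in metres and radians):
On the way, in this order (a step that is already met when the one before it is completed fails the run):
1. the bin's front is pulled open to its stop (0.66 rad or more) while the tray still stands on the shelf (value of joint bucket above 0.66 rad and angle between tray_grip's own z axis and vertical below 0.12 rad and height (world z) of tray_grip between 0.056 and 0.072 m), for 0.2 s.
2. the tray is tipped by more than 0.3 rad with its spout over the open mouth (within 90 mm level distance of its centre, more than 120 mm above the shelf) (angle between tray_grip's own z axis and vertical above 0.3 rad and horizontal distance between tray_spout and bin_mouth below 0.09 m and height (world z) of tray_spout above 0.12 m and value of joint bucket above 0.6 rad), for 0.1 s.
At the end, for the whole second after the job is handed in: All five marbles lie inside the bucket, the bin's front is open at its stop (0.64 rad or more of 0.70), and the empty tray stands upright on the shelf (within 0.12 rad, handle centre 56 to 72 mm above the shelf), released (x of marble0_center in the frame of bucket_hinge between 0 and 0.1 m and y of marble0_center in the frame of bucket_hinge between -0.09 and 0.09 m and z of marble0_center in the frame of bucket_hinge between 0 and 0.15 m and x of marble1_center in the frame of bucket_hinge between 0 and 0.1 m and y of marble1_center in the frame of bucket_hinge between -0.09 and 0.09 m and z of marble1_center in the frame of bucket_hinge between 0 and 0.15 m and x of marble2_center in the frame of bucket_hinge between 0 and 0.1 m and y of marble2_center in the frame of bucket_hinge between -0.09 and 0.09 m and z of marble2_center in the frame of bucket_hinge between 0 and 0.15 m and x of marble3_center in the frame of bucket_hinge between 0 and 0.1 m and y of marble3_center in the frame of bucket_hinge between -0.09 and 0.09 m and z of marble3_center in the frame of bucket_hinge between 0 and 0.15 m and x of marble4_center in the frame of bucket_hinge between 0 and 0.1 m and y of marble4_center in the frame of bucket_hinge between -0.09 and 0.09 m and z of marble4_center in the frame of bucket_hinge between 0 and 0.15 m and angle between tray_grip's own z axis and vertical below 0.12 rad and height (world z) of tray_grip between 0.056 and 0.072 m and value of joint bucket above 0.64 rad); the robot touches nothing.
It fails at once if a bystander (vase, jar, router, remote) is shoved by more than 30 mm or tipped over (distance of any of vase, jar, router, remote from where it was at the start of the episode above 0.03 m or angle between any of vase, jar, router, remote's own z axis and vertical above 0.35 rad).
It also fails if it takes over 67 s, if anything falls off the work surface, if the arm or the gripper's body presses on something with over 40 N, if the wrist force passes 120 N, or if a joint passes its speed limit or range.

## Working session

There is one attempt and no reset: what is moved stays moved. The work goes in short steps, Python scripts to look and compute and a tool call to move; the robot and the scene stay as the last step left them, time stands still between calls to the robot, and variables do not carry over. Pictures are saved under pics/ and viewed, and the job is handed in when it is done.

Besides the shell and the picture viewer there is one more tool, called after ">>>" by a JSON object that holds its "method" and its "body", one argument or row to a line. apply_moves: Moves the arm, as the interface text tells. Its arguments: {"type":"object","properties":{"commands":{"type":"array","items":{"type":"array","items":{"type":"array","items":{"type":"number"}}}},"gripper":{"type":"number"}},"required":["commands"]}

```bash
mkdir -p pics
cat > h.py <<'E'
import numpy as np,cv2
from workcell import readout,viewer,workorder,models
def cam(n):
    d=viewer.get_image(n);im=d["color"];f=im.shape[0]/2/np.tan(np.radians(d["vertical_fov"])/2)
    K=np.array([[f,0,d["cx"]],[0,f,d["cy"]],[0,0,1]]);return d,im,K
def save(n,p,im=None):
    d,im,K=cam(n);cv2.imwrite(p,cv2.cvtColor(im,cv2.COLOR_RGB2BGR));return d,im,K
def proj(d,K,P):
    return cv2.projectPoints(np.array(P,float).reshape(-1,3),np.array(d["rvec"],float),np.array(d["tvec"],float),K,None)[0].reshape(-1,2)
def ray(d,K,uv,z):
    R=cv2.Rodrigues(np.array(d["rvec"],float))[0];t=np.array(d["tvec"],float).ravel()
    c=-R.T@t;v=R.T@np.linalg.inv(K)@np.array([uv[0],uv[1],1.]);return c+v*(z-c[2])/v[2]
E
python3 - <<'E'
from h import *
for n in["top","side"]:
    d,im,K=save(n,f"pics/{n}0.png")
    for l in["bin","bucket","bin_pull","bin_mouth","tray_grip","tray_spout","vase","jar","router","remote","marble0_center"]:
        print(n,l,[(np.round(r["position"]).tolist(),round(r["conf"],2)) for r in models.place_of(n,l)][:6])
o=readout.get_obs();print(o["t"],o["ee_pos"],o["orientation"],o["width"])
E
```

```text
top bin [([586.0, 103.0, 0.0], 0.88)]Traceback (most recent call last):
  File "<stdin>", line 5, in <module>
ValueError: it knows: bin, bin_mouth, bin_pull, bucket_hinge, jar, marble0_center, marble1_center, marble2_center, marble3_center, marble4_center, remote, router, tray_grip, tray_spout, vase
```

```bash
ls pics
```

```text
top0.png
```

View pics/top0.png

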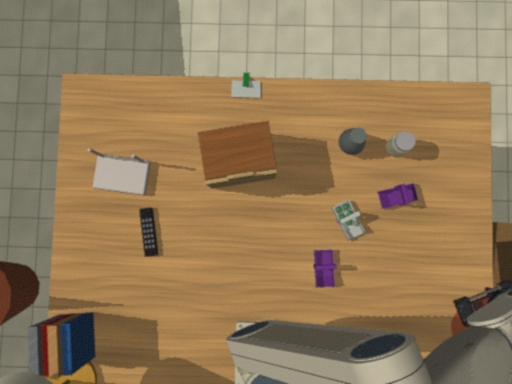

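The top view shows the bin at (238,153), the vase at (353,141), the jar at (400,144), the router at (122,174) and the remote at (149,232). There are three trays: silver with marbles at (348,220), purple at (397,196) and purple at (324,268). The silver one with marbles fits the description, so I'll confirm it in a crop.

Run:
```python
from h import *
for n in["top","side"]:
    d,im,K=save(n,f"pics/{n}1.png")
    if n=="top":cv2.imwrite("pics/crop1.png",cv2.cvtColor(cv2.resize(im[170:300,290:430],None,fx=5,fy=4.5,interpolation=cv2.INTER_CUBIC),cv2.COLOR_RGB2BGR))
    for l in["bin","bucket_hinge","bin_pull","bin_mouth","tray_grip","tray_spout","vase","jar","router","remote","marble0_center"]:
        print(n,l,[(np.round(r["position"]).tolist(),round(r["conf"],2)) for r in models.place_of(n,l)][:6])
o=readout.get_obs();print(o["t"],o["ee_pos"],o["orientation"],o["width"])
```

```text
top bin [([587.0, 102.0, 4.0], 0.81), ([400.0, 417.0, -1.0], 0.64)]
top bucket_hinge [([582.0, 103.0, 11.0], 0.63)]
top bin_pull [([577.0, 102.0, 213.0], 0.69)]
top bin_mouth []
top tray_grip [([545.0, -433.0, 67.0], 0.82), ([461.0, -254.0, 66.0], 0.8), ([300.0, -178.0, 67.0], 0.79), ([450.0, -261.0, 11.0], 0.63)]
top tray_spout [([402.0, -284.0, 14.0], 0.97), ([530.0, -362.0, 14.0], 0.91), ([231.0, -182.0, 17.0], 0.84)]
top vase [([720.0, -257.0, -1.0], 0.77)]
top jar [([717.0, -418.0, -1.0], 0.84), ([586.0, 100.0, 3.0], 0.22)]
top router [([595.0, 517.0, 3.0], 0.75)]
top remote [([400.0, 417.0, 1.0], 0.58), ([719.0, -258.0, 0.0], 0.21)]
top marble0_center [([495.0, -227.0, 17.0], 0.44), ([504.0, -250.0, 11.0], 0.31)]
side bin [([586.0, 96.0, 2.0], 0.93)]
side bucket_hinge [([581.0, 104.0, 9.0], 0.91)]
side bin_pull [([571.0, 98.0, 213.0], 0.97), ([594.0, 517.0, 0.0], 0.52)]
side bin_mouth []
side tray_grip [([300.0, -180.0, 61.0], 0.93), ([465.0, -253.0, 64.0], 0.92), ([546.0, -431.0, 67.0], 0.56)]
side tray_spout [([401.0, -287.0, 15.0], 0.86), ([527.0, -360.0, 17.0], 0.84), ([234.0, -185.0, 19.0], 0.71)]
side vase [([720.0, -262.0, -0.0], 0.56)]
side jar [([715.0, -419.0, 2.0], 0.87)]
side router [([599.0, 521.0, 2.0], 0.82), ([505.0, -249.0, 14.0], 0.52)]
side remote [([395.0, 419.0, -3.0], 0.91), ([713.0, -423.0, -1.0], 0.24)]
side marble0_center []
1.3 [ 239.81987503 -577.12709167  404.6642318 ] [ 2.00534665  0.40006749 -2.00537087] 87.80527295509758
```

View pics/crop1.png

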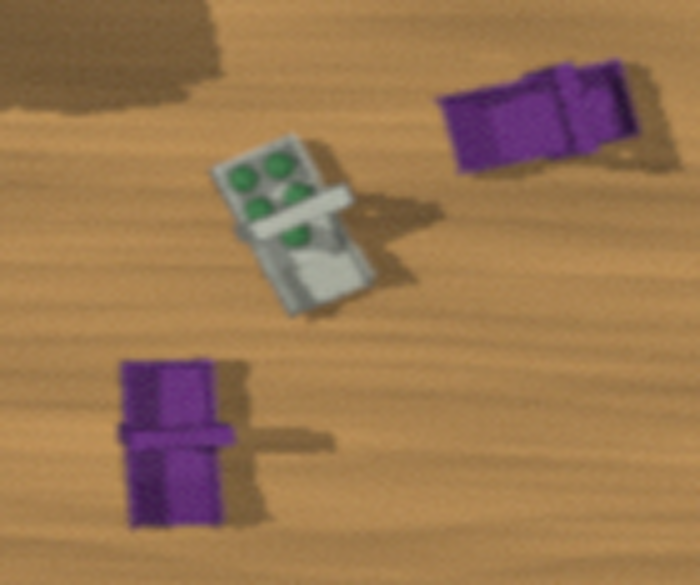

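View pics/side1.png

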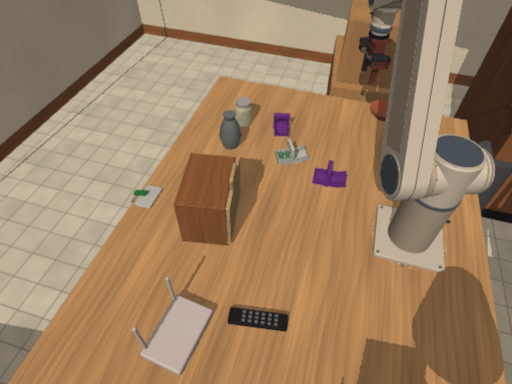

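The crop confirms it: the tray at (348,220) is silver with five green marbles, and both others are purple and empty. Next I'll get the bin yaw and handle direction from pixels.

Run:
```python
from h import *
from scipy.spatial.transform import Rotation as R
d,im,K=cam("top")
print("fov",d["vertical_fov"])
o=readout.get_obs();print(R.from_rotvec(o["orientation"]).as_matrix().round(3).tolist(),o["qpos"])
for uv in[(199,132),(269,122),(205,180),(275,172)]:print(uv,ray(d,K,uv,190).round(1))
for uv in[(255,228),(350,195)]:
    p=(290+uv[0]/5,170+uv[1]/4.5);print(uv,ray(d,K,p,75).round(1))
cv2.imwrite("pics/crop2.png",cv2.cvtColor(cv2.resize(im[110:200,185:290],None,fx=7,fy=6.6,interpolation=cv2.INTER_CUBIC),cv2.COLOR_RGB2BGR))
d,im,K=cam("side")
cv2.imwrite("pics/crop3.png",cv2.cvtColor(cv2.resize(im[140:260,160:270],None,fx=5,fy=5,interpolation=cv2.INTER_CUBIC),cv2.COLOR_RGB2BGR))
```

```text
fov 44.5330572272062
[[-0.0, 0.384, -0.923], [0.0, -0.923, -0.384], [-1.0, -0.0, 0.0]] [-1.19598989e+00  4.23112626e-01  1.62993921e+00 -4.46017104e-05
  1.08860661e+00 -1.90064942e-02]
(199, 132) [709.9 231.9 190. ]
(269, 122) [746.1  18.3 190. ]
(205, 180) [562.6 208.3 190. ]
(275, 172) [592.4  -3.7 190. ]
(255, 228) [ 453.1 -225.1   75. ]
(350, 195) [ 478.5 -286.4   75. ]
```

View pics/crop2.png

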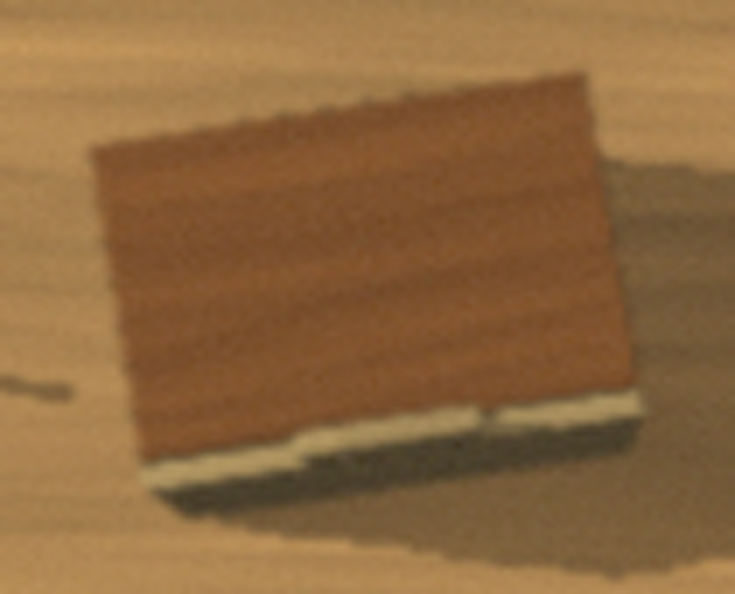

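View pics/crop3.png

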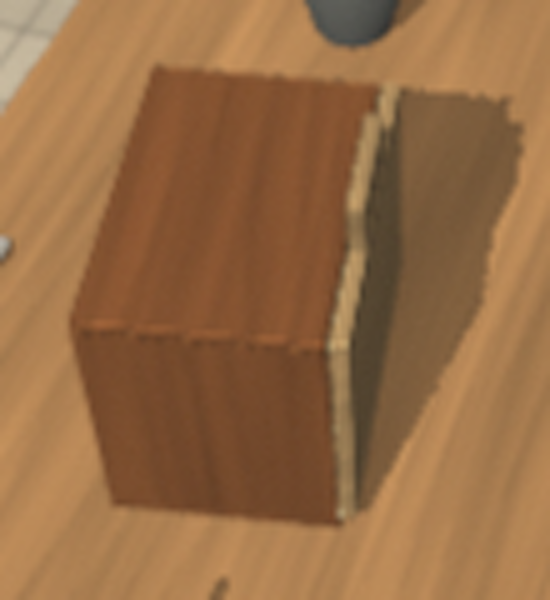

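Run:
```python
from h import *
d,im,K=cam("top")
P=[]
for uv in[(95,148),(585,75),(635,390),(143,462)]:
    P.append(ray(d,K,(185+uv[0]/7,110+uv[1]/6.6),190)[:2])
P=np.array(P);Q=np.array([[150,110],[150,-110],[0,-110],[0,110.]])
a=Q-Q.mean(0);b=P-P.mean(0)
ang=np.arctan2((a[:,0]*b[:,1]-a[:,1]*b[:,0]).sum(),(a*b).sum());Rm=np.array([[np.cos(ang),-np.sin(ang)],[np.sin(ang),np.cos(ang)]])
t=P.mean(0)-Rm@Q.mean(0);print("bin yaw",ang,"origin",t,(P-(Q@Rm.T+t)).round(1).tolist())
for e in([(213,170),(293,315)],[(295,137),(375,278)]):
    p=[ray(d,K,(290+u/5,170+v/4.5),26)[:2] for u,v in e];v=p[1]-p[0];print(p,np.degrees(np.arctan2(v[1],v[0])),np.linalg.norm(v))
for i in range(3):
  d,im,K=cam("side" if i else "top")
  n="side" if i else "top"
  for l in["bin","bin_pull","tray_grip","tray_spout"]:
    print(l,[np.round(r["position"]).tolist() for r in models.place_of(n,l)][:6])
```

```text
bin yaw 0.17905478569311356 origin [581.33127356 100.1739625 ] [[-0.8, -2.0], [-0.5, 1.0], [0.4, 2.4], [0.9, -1.4]]
[array([ 496.82383806, -204.8267517 ]), array([ 390.45812628, -259.6222642 ])] -152.74422255009154 119.6503774861994
[array([ 522.95869296, -259.51565682]), array([ 419.32726371, -314.00459809])] -152.2648074202445 117.0833799059681
bin [[587.0, 101.0, 2.0]]
bin_pull [[576.0, 102.0, 211.0]]
tray_grip [[301.0, -178.0, 66.0], [462.0, -256.0, 66.0]]
tray_spout [[232.0, -182.0, 16.0], [402.0, -282.0, 15.0], [528.0, -363.0, 16.0]]
bin [[587.0, 100.0, 4.0], [467.0, -251.0, 64.0]]
bin_pull [[571.0, 96.0, 212.0]]
tray_grip [[546.0, -434.0, 63.0], [302.0, -181.0, 62.0], [464.0, -253.0, 62.0]]
tray_spout [[234.0, -182.0, 17.0], [529.0, -363.0, 16.0], [402.0, -286.0, 13.0], [572.0, 94.0, 212.0]]
bin [[588.0, 98.0, 1.0]]
bin_pull [[575.0, 98.0, 214.0]]
tray_grip [[464.0, -254.0, 66.0], [303.0, -180.0, 62.0], [545.0, -434.0, 66.0]]
tray_spout [[527.0, -364.0, 15.0], [403.0, -285.0, 16.0], [236.0, -182.0, 16.0]]
```

>>> {"method": "apply_moves", "body": {
  "commands": [
    [[0.03,0.05,0.03,-0.02],[0.06,0.1,0.03,-0.04],[0.09,0.16,0.03,-0.06],[0.12,0.21,0.03,-0.08],[0.15,0.27,0.03,-0.1],[0.18,0.32,0.03,-0.12],[0.21,0.37,0.03,-0.15],[0.24,0.42,0.03,-0.18]]
  ],
  "gripper": 0.0
}}

```text
t: 3.2
ee_pos: [480.6, -155.3, 435.0]
orientation: [2.11, 0.225, -2.108]
ft_force: [1.0, -0.6, 0.6]
width: 11.6
```

>>> {"method": "apply_moves", "body": {
  "commands": [
    [[0.025,0.05,0,-0.02],[0.05,0.1,0,-0.04],[0.08,0.155,0,-0.045],[0.1,0.21,0,-0.045],[0.125,0.26,0,-0.045],[0.125,0.26,0,-0.045],[0.125,0.26,0,-0.045]]
  ]
}}

```text
t: 4.08
ee_pos: [604.5, 102.6, 434.3]
orientation: [2.132, 0.181, -2.134]
ft_force: [-0.2, -1.0, -0.4]
width: 0.7
```

Run:
```python
from h import *
from scipy.spatial.transform import Rotation as R
o=readout.get_obs();M=R.from_rotvec(o["orientation"]).as_matrix();print(o["t"],o["ee_pos"],np.arctan2(M[1,1],M[0,1]),o["qpos"],o["width"],o["ft_force"])
d,im,K=cam("wrist");cv2.imwrite("pics/w1.png",im[:,:,::-1])
d,im,K=cam("side");cv2.imwrite("pics/s2.png",cv2.cvtColor(cv2.resize(im[60:260,130:290],None,fx=4,fy=3,interpolation=cv2.INTER_CUBIC),cv2.COLOR_RGB2BGR))
```

```text
4.075 [604.45582713 102.59802297 434.31087432] -1.4014102238739576 [ 1.48792882e-01  3.74468616e-01  1.63108020e+00 -3.69838476e-04
  1.13708512e+00  1.55035887e+00] 0.7242917593102138 [-0.20830836 -0.96545487 -0.43368404]
```

View pics/w1.png

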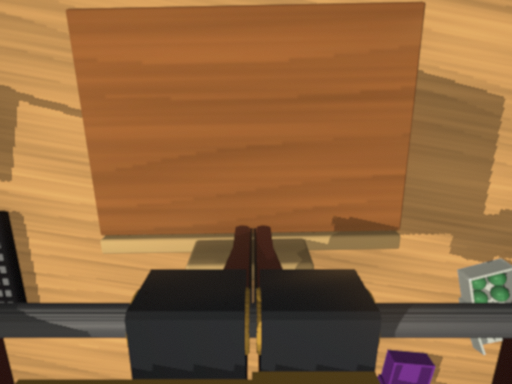

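View pics/s2.png

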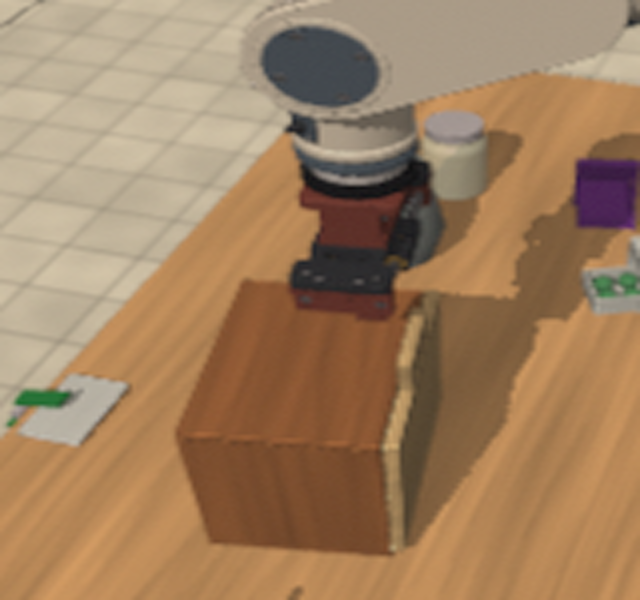

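Run:
```python
from h import *
d,im,K=cam("wrist")
P=np.array([ray(d,K,uv,190)[:2] for uv in[(68,10),(424,2),(402,231),(102,236)]]);Q=np.array([[150,110],[150,-110],[0,-110],[0,110.]])
a=Q-Q.mean(0);b=P-P.mean(0)
ang=np.arctan2((a[:,0]*b[:,1]-a[:,1]*b[:,0]).sum(),(a*b).sum());Rm=np.array([[np.cos(ang),-np.sin(ang)],[np.sin(ang),np.cos(ang)]])
t=P.mean(0)-Rm@Q.mean(0);print("bin yaw",ang,"origin",t,(P-(Q@Rm.T+t)).round(1).tolist())
# tongue back edge top corners ~ (195,240),(308,240)
o=readout.get_obs()
print(proj(d,K,[o["ee_pos"]-np.array([0,0,182]),o["ee_pos"]-np.array([0,0,163])]))
for x in(0,-5,-12,-20):
  for z in(192,232):
    print(x,z,proj(d,K,[[*(Rm@[x,y]+t),z] for y in(40,-40)]).round().tolist())
cv2.imwrite("pics/w1c.png",cv2.resize(im[210:280,90:410,::-1],None,fx=2.5,fy=5,interpolation=cv2.INTER_CUBIC))
print([np.round(r["position"]).tolist() for r in models.place_of("wrist","bin_pull")])
```

```text
bin yaw 0.18874024741697698 origin [584.85589896  98.5999626 ] [[-0.0, -1.6], [-0.8, 2.0], [0.1, -0.1], [0.8, -0.3]]
[[251.7261684  246.57935504]
 [251.66958365 263.82365143]]
0 192 [[196.0, 236.0], [306.0, 234.0]]
0 232 [[186.0, 263.0], [317.0, 260.0]]
-5 192 [[197.0, 242.0], [306.0, 240.0]]
-5 232 [[186.0, 270.0], [316.0, 267.0]]
-12 192 [[197.0, 251.0], [306.0, 249.0]]
-12 232 [[187.0, 280.0], [316.0, 278.0]]
-20 192 [[198.0, 261.0], [306.0, 259.0]]
-20 232 [[188.0, 291.0], [316.0, 289.0]]
[]
```

View pics/w1c.png

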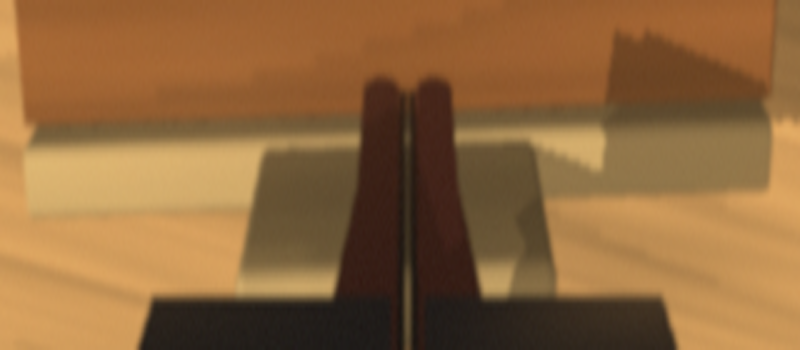

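>>> {"method": "apply_moves", "body": {
  "commands": [
    [[0,0,-0.021,0],[0,0,-0.042,0],[-0.01,-0.002,-0.042,0],[-0.02,-0.004,-0.042,0],[-0.029,-0.0055,-0.043,0],[-0.048,-0.009,-0.046,0],[-0.067,-0.0125,-0.051,0],[-0.067,-0.0125,-0.051,0]]
  ]
}}

```text
t: 5.28
ee_pos: [536.5, 90.1, 384.2]
orientation: [2.133, 0.18, -2.134]
ft_force: [0.3, 0.0, -0.8]
width: 0.6
```

Run:
```python
from h import *
d,im,K=cam("wrist");cv2.imwrite("pics/w2.png",im[:,:,::-1])
o=readout.get_obs();print(o["ee_pos"],o["ft_force"])
```

```text
[537.45706051  90.31127239 384.43111766] [-0.5079318   0.03845669  0.03252039]
```

View pics/w2.png

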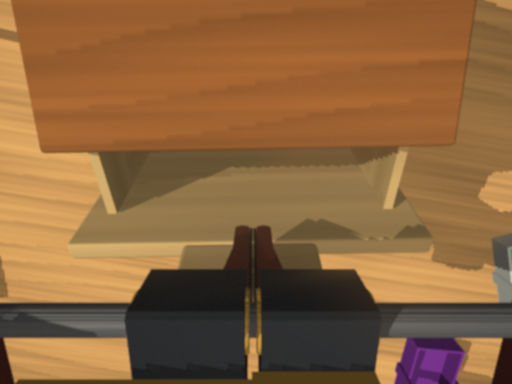

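The front is about 0.3 rad open, with the fingers behind the tongue at (253,240). I'll keep pulling.

>>> {"method": "apply_moves", "body": {
  "commands": [
    [[-0.018,-0.0034,-0.007,0],[-0.036,-0.0067,-0.0155,0],[-0.052,-0.0097,-0.026,0],[-0.06,-0.0112,-0.032,0],[-0.068,-0.0127,-0.038,0],[-0.071,-0.0133,-0.04,0],[-0.071,-0.0133,-0.04,0]]
  ]
}}

```text
t: 6.2
ee_pos: [468.7, 77.4, 345.1]
orientation: [2.14, 0.181, -2.127]
ft_force: [3.7, 1.7, 6.4]
width: 0.6
```

Run:
```python
from h import *
d,im,K=cam("wrist");cv2.imwrite("pics/w3.png",im[:,:,::-1])
o=readout.get_obs();print(o["ee_pos"],o["ft_force"])
print([np.round(r["position"]).tolist() for r in models.place_of("wrist","bin_pull")],[np.round(r["position"]).tolist() for r in models.place_of("wrist","bin_mouth")])
d,im,K=cam("side");cv2.imwrite("pics/s3.png",cv2.cvtColor(cv2.resize(im[60:260,130:290],None,fx=4,fy=3,interpolation=cv2.INTER_CUBIC),cv2.COLOR_RGB2BGR))
```

```text
[468.69922753  77.43222226 345.11951846] [3.24456209 0.91378904 5.46340159]
[] [[526.0, 85.0, 158.0]]
```

View pics/w3.png

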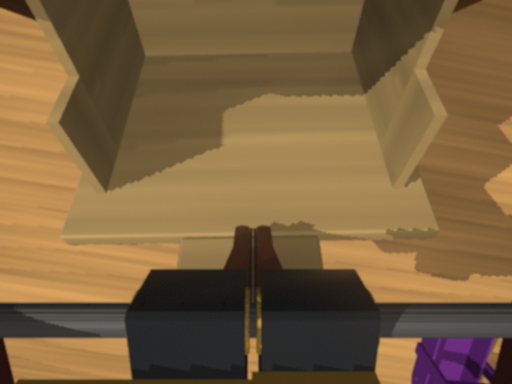

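View pics/s3.png

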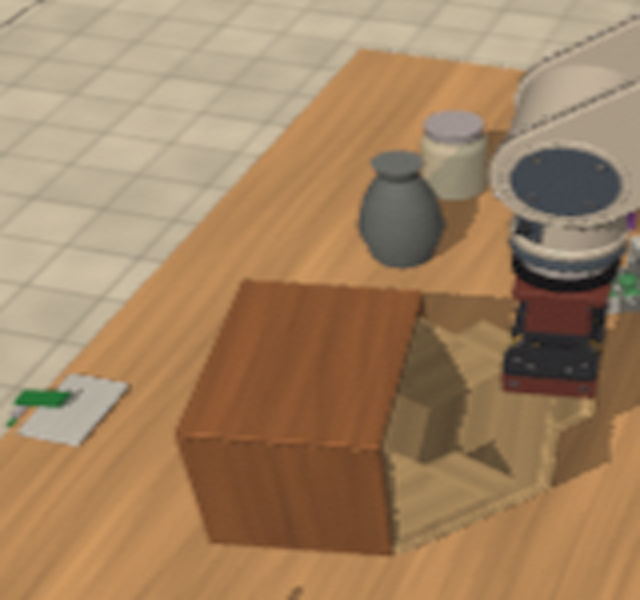

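>>> {"method": "apply_moves", "body": {
  "commands": [
    [[-0.003,-0.0005,-0.002,0],[-0.004,-0.0007,-0.003,0],[-0.004,-0.0007,-0.003,0]]
  ]
}}

```text
t: 6.78
ee_pos: [467.0, 77.1, 344.6]
orientation: [2.149, 0.182, -2.119]
ft_force: [7.0, 3.4, 22.1]
width: 0.5
```

>>> {"method": "apply_moves", "body": {
  "commands": [
    [[0,0,0.04,0],[0,0,0.09,0],[0,-0.05,0.09,0.05],[0,-0.11,0.08,0.12],[0,-0.17,0.06,0.2],[0,-0.23,0.04,0.26],[0,-0.28,0.02,0.3],[0,-0.33,0.0,0.31]]
  ],
  "gripper": 0.0878
}}

```text
t: 7.78
ee_pos: [462.8, -255.7, 340.1]
orientation: [1.954, 0.477, -1.954]
ft_force: [0.9, -0.0, -0.4]
width: 77.4
```

>>> {"method": "apply_moves", "body": {
  "commands": [
    [[0,0,0,0],[0,0,0,0]]
  ]
}}

```text
t: 8.02
ee_pos: [462.8, -253.6, 340.5]
orientation: [1.955, 0.477, -1.956]
ft_force: [0.6, 0.7, -0.2]
width: 87.7
```

Run:
```python
from h import *
from scipy.spatial.transform import Rotation as R
d,im,K=cam("wrist");cv2.imwrite("pics/w4.png",im[:,:,::-1])
o=readout.get_obs();M=R.from_rotvec(o["orientation"]).as_matrix();print(o["ee_pos"],np.arctan2(M[1,1],M[0,1]),o["ft_force"],o["width"],M[:,0])
for l in["tray_grip","tray_spout"]:print([(np.round(r["position"],1).tolist(),round(r["conf"],2)) for r in models.place_of("wrist",l)])
for z in (64,75):print(proj(d,K,[[463.5,-254,z]]))
d,im,K=save("top","pics/t4.png")
for l in["tray_grip","tray_spout","bin_mouth","bin_pull"]:print([(np.round(r["position"],1).tolist(),round(r["conf"],2)) for r in models.place_of("top",l)])
```

```text
[ 462.93133197 -253.05178045  340.85767815] -1.091748325726246 [ 0.21825368 -1.09198718 -0.09201304] 87.86963966611333 [-7.33708221e-05  2.67763676e-04 -9.99999961e-01]
[([464.6, -255.4, 63.8], 0.93), ([551.0, -435.7, 62.6], 0.79)]
[([531.6, -363.5, 12.3], 0.92), ([405.9, -282.9, 11.7], 0.7)]
[[252.57446699 195.04711124]]
[[252.57122042 199.09443562]]
[([541.7, -431.0, 67.1], 0.75), ([304.5, -177.7, 63.2], 0.73), ([463.4, -258.1, 65.3], 0.64)]
[([232.9, -179.9, 15.2], 0.58), ([527.7, -360.9, 15.1], 0.56)]
[([530.0, 88.3, 151.5], 0.6)]
[([453.9, 77.5, 161.2], 0.89)]
```

View pics/w4.png

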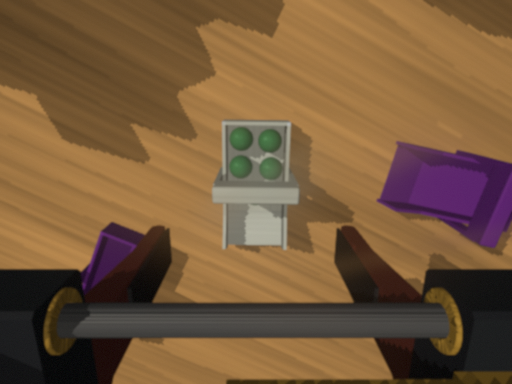

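View pics/t4.png

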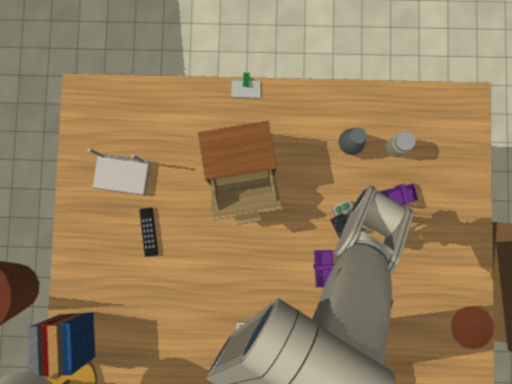

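Run:
```python
from h import *
d,im,K=cam("wrist")
cv2.imwrite("pics/w4c.png",cv2.resize(im[110:260,190:320,::-1],None,fx=4,fy=4,interpolation=cv2.INTER_CUBIC))
for uv in[(256,184),(256,190),(214,188),(299,188)]:print(ray(d,K,uv,75).round(1))
print("tray corners z26",[ray(d,K,uv,26).round(1).tolist() for uv in[(222,122),(291,122)]])
a=-2.6625
c=np.array([462,-255.]);Rm=np.array([[np.cos(a),-np.sin(a)],[np.sin(a),np.cos(a)]])
for z,pts in((75,[(7,34),(7,-34),(-7,34),(-7,-34)]),(26,[(-53,32),(-53,-32)]),(15,[(69,32),(69,-32)])):
  print(z,proj(d,K,[[*(Rm@p+c),z] for p in pts]).round().tolist())
```

```text
[ 475.8 -250.6   75. ]
[ 471.6 -252.8   75. ]
[ 458.1 -223.3   75. ]
[ 488.3 -281.4   75. ]
tray corners z26 [[500.6, -204.6, 26.0], [528.4, -258.1, 26.0]]
75 [[296.0, 210.0], [210.0, 210.0], [297.0, 193.0], [209.0, 193.0]]
26 [[289.0, 127.0], [216.0, 127.0]]
15 [[284.0, 249.0], [221.0, 249.0]]
```

View pics/w4c.png

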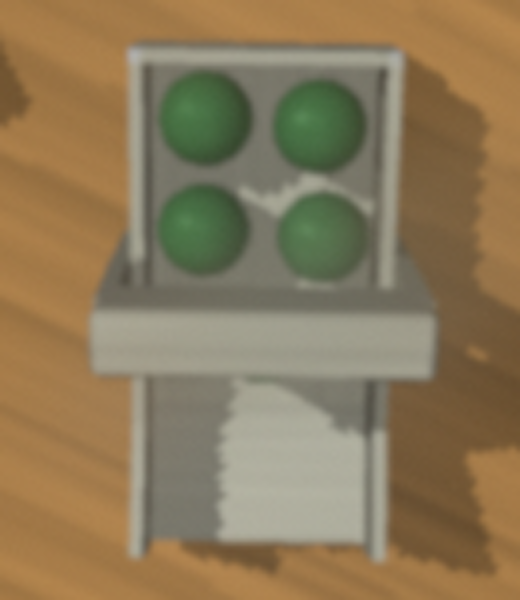

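>>> {"method": "apply_moves", "body": {
  "commands": [
    [[0.003,-0.002,-0.03,0],[0.003,-0.002,-0.06,0],[0.003,-0.002,-0.09,0],[0.003,-0.002,-0.105,0],[0.003,-0.002,-0.113,0],[0.003,-0.002,-0.113,0]]
  ]
}}

```text
t: 9.22
ee_pos: [466.0, -255.7, 227.8]
orientation: [1.954, 0.477, -1.954]
ft_force: [0.4, -0.0, 1.1]
width: 87.6
```

Run:
```python
from h import *
d,im,K=cam("wrist");cv2.imwrite("pics/w5.png",im[:,:,::-1])
o=readout.get_obs();print(o["ee_pos"],o["ft_force"],o["width"],o["t"])
```

```text
[ 466.13018966 -255.77801537  228.22072763] [ 0.42694203 -0.21110337  0.54757498] 87.67174047821683 9.275
```

View pics/w5.png

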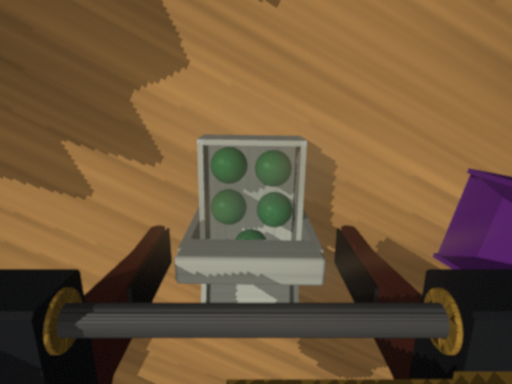

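The bar at (250,265) sits centred between the fingers, so I'll close.

>>> {"method": "apply_moves", "body": {
  "commands": [
    [[0,0,0,0],[0,0,0,0],[0,0,0,0],[0,0,0,0],[0,0,0,0],[0,0,0,0]]
  ],
  "gripper": 0.06
}}

```text
t: 10.02
ee_pos: [465.8, -255.5, 228.2]
orientation: [1.954, 0.477, -1.954]
ft_force: [-1.8, 1.4, 6.1]
width: 68.0
```

>>> {"method": "apply_moves", "body": {
  "commands": [
    [[0,0,0.005,0],[0,0,0.015,0],[0,0,0.03,0],[0,0,0.05,0],[0,0,0.07,0],[0,0,0.085,0],[0,0,0.095,0],[0,0,0.1,0]]
  ]
}}

```text
t: 11.02
ee_pos: [465.8, -255.6, 328.3]
orientation: [1.955, 0.477, -1.954]
ft_force: [0.1, -0.4, -2.5]
width: 67.7
```

Run:
```python
from h import *
d,im,K=cam("wrist");cv2.imwrite("pics/w6.png",im[:,:,::-1])
o=readout.get_obs();print(o["ee_pos"],o["ft_force"],o["width"],o["t"],o["qpos"])
d,im,K=cam("side");cv2.imwrite("pics/s6.png",cv2.cvtColor(cv2.resize(im[40:240,200:400],None,fx=3,fy=3,interpolation=cv2.INTER_CUBIC),cv2.COLOR_RGB2BGR))
```

```text
[ 465.90866394 -255.68923535  328.48052594] [-0.04154084 -0.09102917 -2.21187089] 67.6424559723673 11.075 [-5.24306249e-01  3.93342700e-01  1.89227817e+00 -3.25975205e-05
  8.55181788e-01  5.67687182e-01]
```

View pics/w6.png

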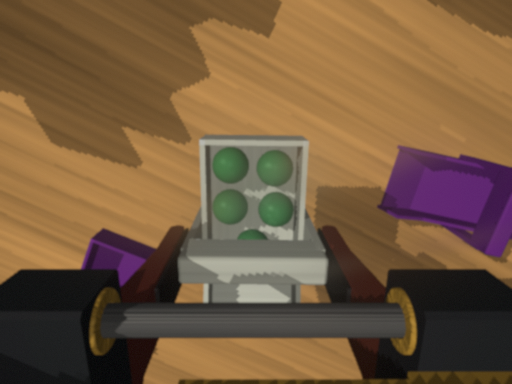

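View pics/s6.png

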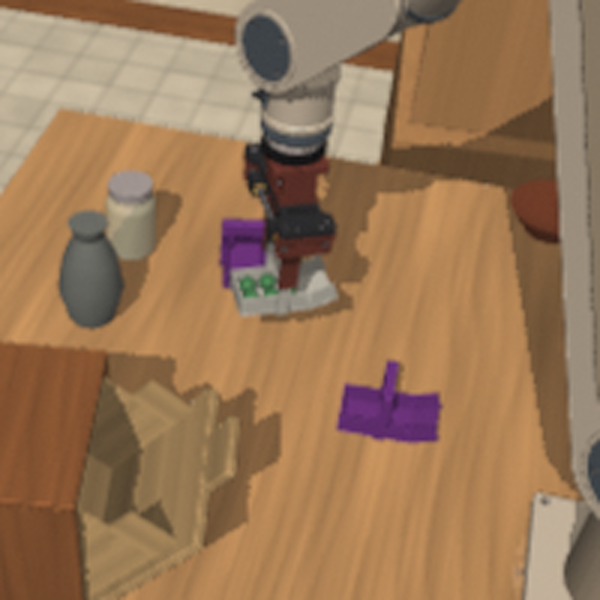

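The tray is held level with the marbles in it. I'll raise it and turn it gently towards the bin.

>>> {"method": "apply_moves", "body": {
  "commands": [
    [[0,0.003,0.01,0.04],[0.001,0.01,0.025,0.12],[0.002,0.02,0.042,0.22],[0.004,0.034,0.06,0.34],[0.005,0.048,0.076,0.46],[0.006,0.062,0.09,0.58],[0.007,0.076,0.098,0.7],[0.008,0.09,0.1,0.82]]
  ]
}}

```text
t: 12.12
ee_pos: [473.8, -165.0, 428.4]
orientation: [1.403, 1.071, -1.402]
ft_force: [-0.1, 0.4, -3.0]
width: 67.5
```

>>> {"method": "apply_moves", "body": {
  "commands": [
    [[0.001,0.014,0,0.12],[0.002,0.028,0,0.24],[0.003,0.042,0,0.36],[0.004,0.056,0,0.48],[0.005,0.07,0,0.6],[0.006,0.084,0,0.72],[0.007,0.098,0,0.84],[0.008,0.112,0,0.96]]
  ]
}}

```text
t: 13.12
ee_pos: [481.6, -53.0, 427.7]
orientation: [0.685, 1.461, -0.685]
ft_force: [0.8, 0.1, -2.1]
width: 68.0
```

>>> {"method": "apply_moves", "body": {
  "commands": [
    [[0.001,0.014,0,0.12],[0.002,0.028,0,0.24],[0.003,0.042,0,0.36],[0.004,0.056,0,0.48],[0.005,0.07,0,0.6],[0.005,0.084,0,0.72],[0.005,0.096,0,0.82],[0.005,0.106,0,0.91]]
  ]
}}

```text
t: 14.12
ee_pos: [486.6, 53.0, 427.6]
orientation: [-0.025, 1.571, 0.025]
ft_force: [0.2, -0.8, -2.6]
width: 68.1
```

Run:
```python
from h import *
from scipy.spatial.transform import Rotation as R
d,im,K=cam("wrist");cv2.imwrite("pics/w7.png",im[:,:,::-1])
o=readout.get_obs();M=R.from_rotvec(o["orientation"]).as_matrix();print(o["ee_pos"],np.arctan2(M[1,1],M[0,1]),o["ft_force"],o["width"],o["t"],o["qpos"])
d,im,K=cam("side");cv2.imwrite("pics/s7.png",cv2.cvtColor(cv2.resize(im[60:260,150:350],None,fx=3,fy=3,interpolation=cv2.INTER_CUBIC),cv2.COLOR_RGB2BGR))
```

```text
[486.57871046  53.62652498 427.64608779] 1.6064408400704606 [-0.21903267 -0.0795063  -3.06778682] 67.81048790841726 14.175 [ 8.53010004e-02  1.93662009e-01  1.90103857e+00  6.89260605e-04
  1.04754580e+00 -1.52148465e+00]
```

View pics/w7.png

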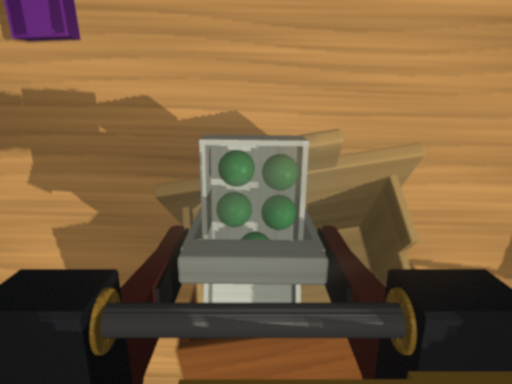

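View pics/s7.png

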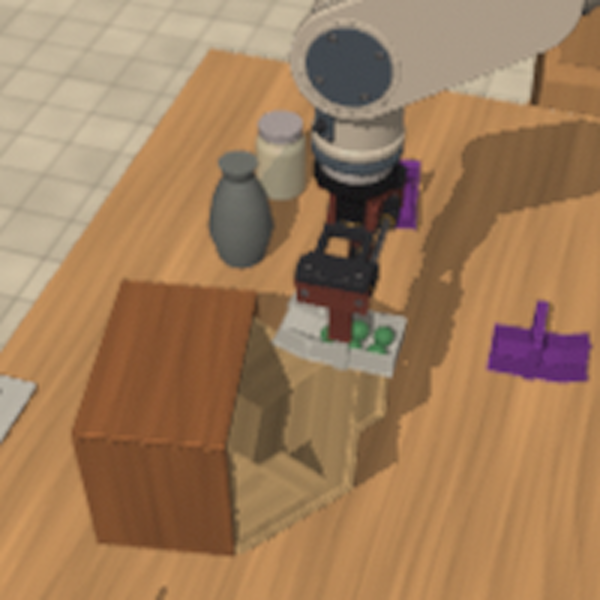

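All five marbles are still in. I'll finish the alignment and check the pull under the tray.

>>> {"method": "apply_moves", "body": {
  "commands": [
    [[0,0.01,0,0.06],[0,0.02,0,0.11],[0,0.025,0,0.14],[0,0.027,0,0.15],[0,0.027,0,0.15]]
  ]
}}

```text
t: 14.85
ee_pos: [486.8, 79.4, 427.6]
orientation: [-0.139, 1.566, 0.139]
ft_force: [-0.0, 0.6, -3.3]
width: 67.7
```

Run:
```python
from h import *
from scipy.spatial.transform import Rotation as R
d,im,K=cam("wrist");
o=readout.get_obs();M=R.from_rotvec(o["orientation"]).as_matrix();print(o["ee_pos"],np.arctan2(M[1,1],M[0,1]),o["ft_force"],o["width"],o["t"])
u=np.array([.983,.184]);v=np.array([-.184,.983]);w=lambda x,y,z:[*(np.array([585,98.6])+x*u+y*v),z]
g=im[:,:,::-1].copy()
for p in proj(d,K,[w(-141.7,40,180.3),w(-141.7,-40,180.3),w(-150.9,40,172.5),w(-150.9,-40,172.5),w(-115.9,110,149.7),w(-115.9,-110,149.7)]):
    cv2.circle(g,(int(p[0]),int(p[1])),2,(0,0,255),-1)
cv2.imwrite("pics/w8.png",g)
```

```text
[486.80531689  79.26824998 427.63552929] 1.7476155887703058 [ 0.05064156 -0.3125588  -2.09409   ] 68.01357207355592 14.9
```

View pics/w8.png

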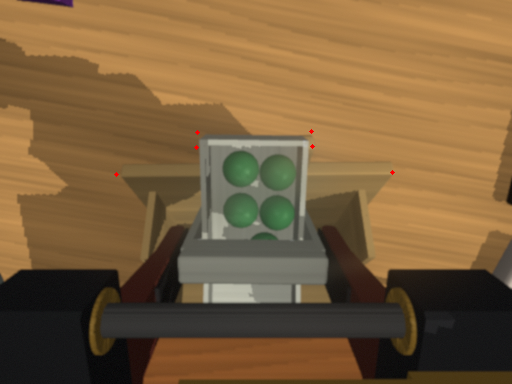

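>>> {"method": "apply_moves", "body": {
  "commands": [
    [[0,0,-0.008,0],[0,0,-0.016,0],[0,0,-0.02,0],[0.006,0.0011,-0.025,0],[0.012,0.0022,-0.03,0],[0.012,0.0022,-0.03,0]]
  ]
}}

```text
t: 15.65
ee_pos: [499.4, 81.7, 397.8]
orientation: [-0.139, 1.565, 0.139]
ft_force: [1.1, 1.7, 2.1]
width: 67.9
```

Run:
```python
from h import *
d,im,K=cam("wrist");cv2.imwrite("pics/w9.png",im[:,:,::-1])
d,im,K=cam("side");cv2.imwrite("pics/s9.png",cv2.cvtColor(cv2.resize(im[100:240,190:330],None,fx=4,fy=4,interpolation=cv2.INTER_CUBIC),cv2.COLOR_RGB2BGR))
```

```text
(no output)
```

View pics/w9.png

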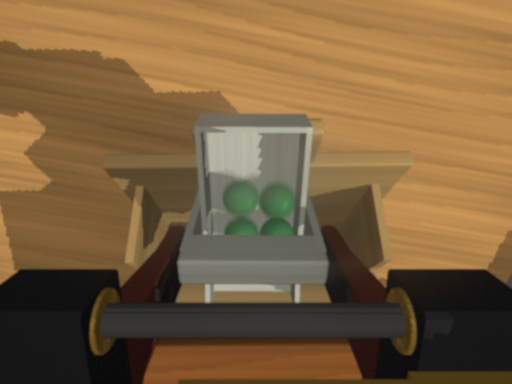

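View pics/s9.png

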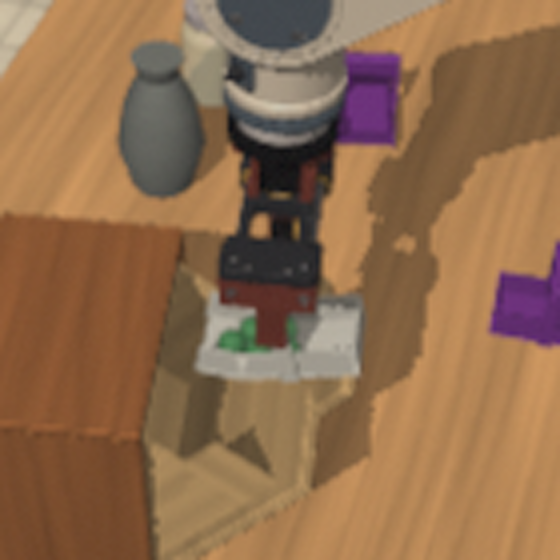

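The tray is tilting about the pull as planned, and the marbles have rolled to the spout end. I'll continue to about 0.7 rad.

>>> {"method": "apply_moves", "body": {
  "commands": [
    [[0.005,0.0009,-0.0058,0],[0.0098,0.0018,-0.0117,0],[0.0133,0.0025,-0.0185,0],[0.0167,0.0031,-0.0252,0],[0.0167,0.0031,-0.0252,0],[0.0194,0.0036,-0.0324,0],[0.0194,0.0036,-0.0324,0],[0.0194,0.0036,-0.0324,0]]
  ]
}}

```text
t: 16.75
ee_pos: [518.7, 85.3, 365.1]
orientation: [-0.139, 1.565, 0.139]
ft_force: [5.3, 2.1, 0.6]
width: 67.4
```

Run:
```python
from h import *
o=readout.get_obs();print(o["ee_pos"],o["ft_force"],o["width"],o["t"])
d,im,K=cam("wrist");cv2.imwrite("pics/w10.png",im[:,:,::-1])
d,im,K=cam("side");cv2.imwrite("pics/s10.png",cv2.cvtColor(cv2.resize(im[100:240,190:330],None,fx=4,fy=4,interpolation=cv2.INTER_CUBIC),cv2.COLOR_RGB2BGR))
for l in["tray_spout","marble0_center"]:print([(np.round(r["position"],1).tolist(),round(r["conf"],2)) for r in models.place_of("side",l)])
```

```text
[518.73118971  85.26662423 365.10099656] [5.26091722 2.111681   0.5877834 ] 67.43199359035967 16.75
[([236.2, -185.5, 17.1], 0.93), ([538.6, 88.4, 122.1], 0.81), ([528.4, -364.8, 17.0], 0.65)]
[([526.1, 83.5, 156.1], 0.46)]
```

View pics/w10.png

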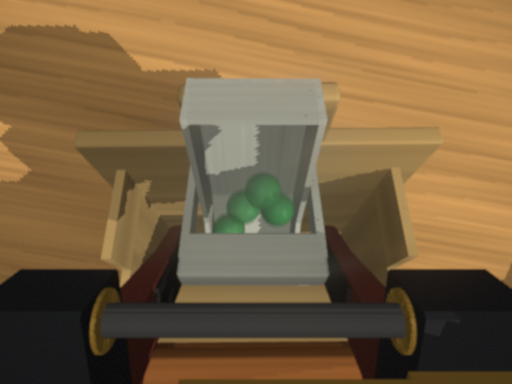

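View pics/s10.png

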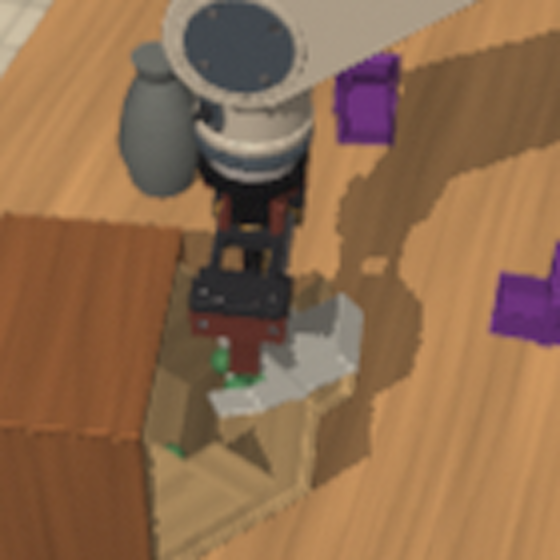

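It's pouring: one marble shows in the bucket at (175,450) and others are at the spout. I'll hold here.

>>> {"method": "apply_moves", "body": {
  "commands": [
    [[0,0,0,0],[0,0,0,0],[0,0,0,0],[0,0,0,0]]
  ]
}}

```text
t: 17.45
ee_pos: [518.6, 85.2, 365.1]
orientation: [-0.139, 1.565, 0.139]
ft_force: [5.3, 1.1, 1.7]
width: 68.0
```

Run:
```python
from h import *
o=readout.get_obs();print(o["ee_pos"],o["ft_force"],o["width"],o["t"])
d,im,K=cam("wrist");cv2.imwrite("pics/w11.png",im[:,:,::-1])
d,im,K=cam("side");cv2.imwrite("pics/s11.png",cv2.cvtColor(cv2.resize(im[100:240,190:330],None,fx=4,fy=4,interpolation=cv2.INTER_CUBIC),cv2.COLOR_RGB2BGR))
```

```text
[518.63707616  85.23644745 365.12593451] [5.30048467 1.13001039 1.71466167] 67.96640194873876 17.45
```

View pics/w11.png

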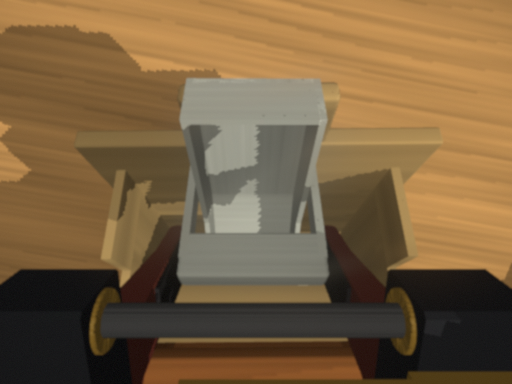

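View pics/s11.png

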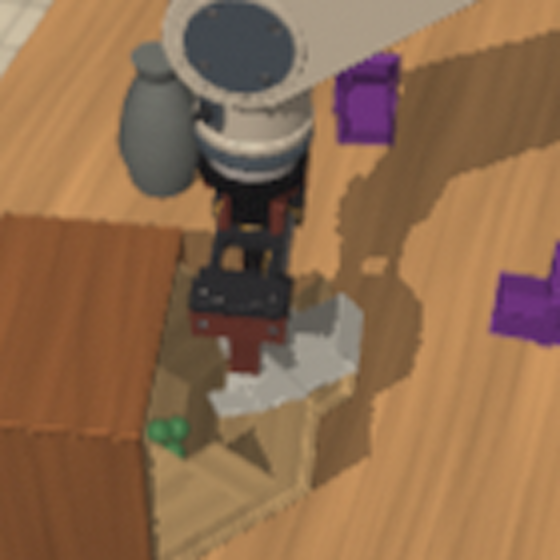

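The tray looks empty and the marbles have gathered in the bucket at (170,435). I'll lift straight up and check.

>>> {"method": "apply_moves", "body": {
  "commands": [
    [[0,0,0.02,0],[0,0,0.05,0],[0,0,0.08,0],[0,-0.01,0.1,0],[0,-0.04,0.1,0],[0,-0.08,0.1,-0.05],[0,-0.11,0.1,-0.1],[0,-0.13,0.1,-0.12]]
  ]
}}

```text
t: 18.55
ee_pos: [517.1, -46.1, 463.5]
orientation: [-0.043, 1.575, 0.044]
ft_force: [0.2, 0.4, -2.5]
width: 67.7
```

Run:
```python
from h import *
o=readout.get_obs();print(o["ee_pos"],o["ft_force"],o["width"],o["t"])
d,im,K=cam("wrist");cv2.imwrite("pics/w12.png",im[:,:,::-1])
d,im,K=cam("side");cv2.imwrite("pics/s12.png",cv2.cvtColor(cv2.resize(im[60:260,170:370],None,fx=3,fy=3,interpolation=cv2.INTER_CUBIC),cv2.COLOR_RGB2BGR))
print([(np.round(r["position"],1).tolist(),round(r["conf"],2)) for r in models.place_of("side","marble0_center")])
print([(np.round(r["position"],1).tolist(),round(r["conf"],2)) for r in models.place_of("side","bin_pull")])
```

```text
[517.13353531 -46.05857066 463.49651737] [ 0.21377867  0.39890632 -2.51438967] 67.67677217386144 18.55
[([597.4, 94.5, 43.7], 0.5)]
[([448.4, 71.9, 159.8], 0.56)]
```

View pics/w12.png

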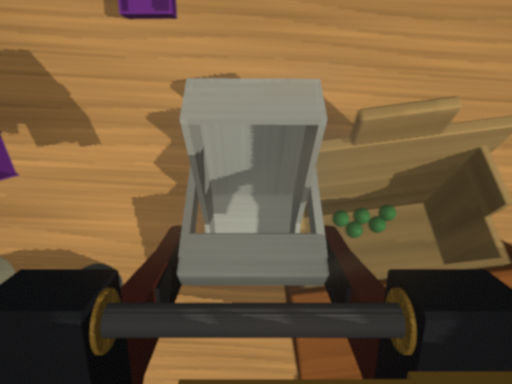

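View pics/s12.png

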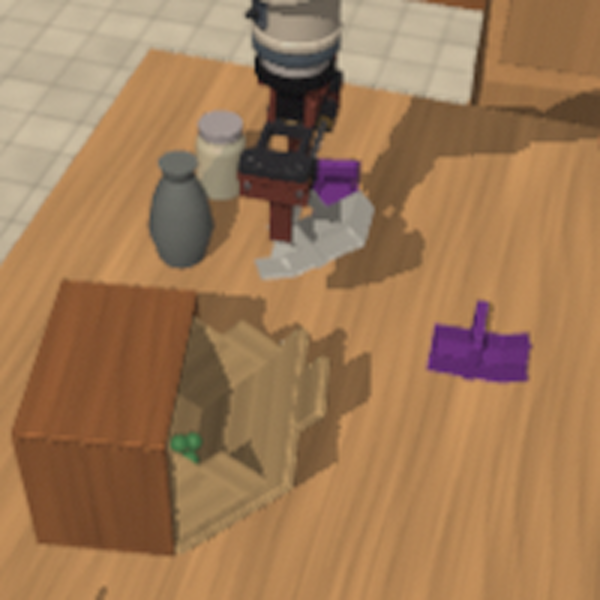

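All five marbles are in the bucket, around (340–388, 213–230), and the tray is empty. Next I'll stand it down by lowering the spout to the shelf and dragging backwards so it levels.

>>> {"method": "apply_moves", "body": {
  "commands": [
    [[0,-0.03,0,-0.05],[-0.003,-0.07,-0.01,-0.12],[-0.006,-0.11,-0.03,-0.2],[-0.01,-0.14,-0.06,-0.28],[-0.014,-0.17,-0.1,-0.34],[-0.018,-0.185,-0.14,-0.38],[-0.018,-0.19,-0.17,-0.38],[-0.018,-0.19,-0.19,-0.38]]
  ]
}}

```text
t: 19.75
ee_pos: [499.8, -234.1, 273.1]
orientation: [0.254, 1.559, -0.252]
ft_force: [0.1, -0.5, -2.1]
width: 67.8
```

Run:
```python
from h import *
from scipy.spatial.transform import Rotation as R
o=readout.get_obs();M=R.from_rotvec(o["orientation"]).as_matrix();print(o["ee_pos"],np.arctan2(M[1,1],M[0,1]),o["ft_force"],o["qpos"],o["t"])
```

```text
[ 499.78459773 -234.08081806  273.12852121] 1.248473507869576 [ 0.13702759 -0.5008708  -2.13544723] [-4.59620884e-01  5.06388780e-01  1.87231545e+00  2.32149588e-04
  7.66100937e-01 -1.70826289e+00] 19.75
```

>>> {"method": "apply_moves", "body": {
  "commands": [
    [[0.02,-0.007,-0.01,0],[0.038,-0.013,-0.02,0],[0.038,-0.013,-0.027,0],[0.031,-0.0107,-0.0295,0],[0.0238,-0.0082,-0.031,0],[0.0095,-0.0035,-0.034,0]]
  ]
}}

```text
t: 20.5
ee_pos: [509.4, -238.2, 242.0]
orientation: [0.253, 1.553, -0.254]
ft_force: [2.9, -2.0, 2.4]
width: 67.3
```

Run:
```python
from h import *
o=readout.get_obs();print(o["ee_pos"],o["ft_force"],o["width"],o["t"])
d,im,K=cam("wrist");cv2.imwrite("pics/w13.png",im[:,:,::-1])
d,im,K=cam("side");cv2.imwrite("pics/s13.png",cv2.cvtColor(cv2.resize(im[60:220,210:370],None,fx=3.7,fy=3.7,interpolation=cv2.INTER_CUBIC),cv2.COLOR_RGB2BGR))
```

```text
[ 509.35593725 -238.21302109  242.03909373] [ 2.90182756 -1.99128107  2.4248276 ] 67.29483625737615 20.5
```

View pics/w13.png

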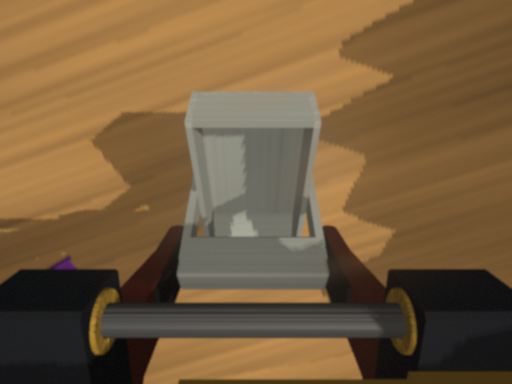

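View pics/s13.png

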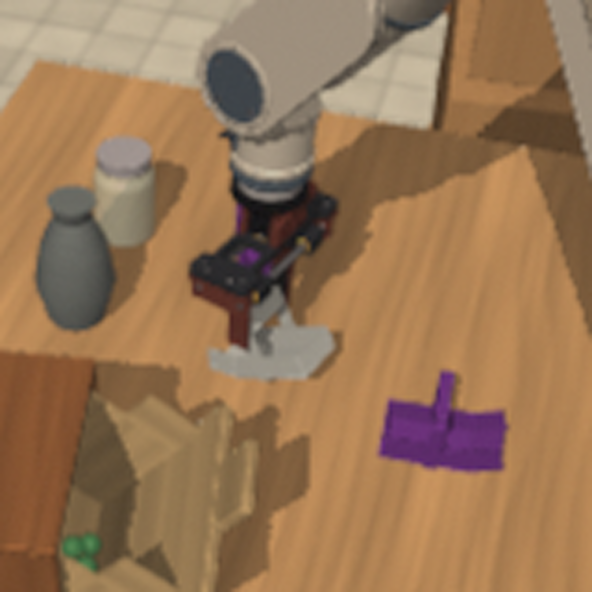

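The tilt is coming down as intended, so I'll continue.

>>> {"method": "apply_moves", "body": {
  "commands": [
    [[-0.0142,0.0048,-0.004,0],[-0.0285,0.0095,-0.0075,0],[-0.0427,0.0143,-0.011,0],[-0.052,0.0174,-0.014,0],[-0.055,0.0184,-0.0145,0],[-0.055,0.0184,-0.0145,0]]
  ]
}}

```text
t: 21.35
ee_pos: [454.3, -219.8, 226.7]
orientation: [0.254, 1.557, -0.253]
ft_force: [1.0, -1.4, 5.9]
width: 67.6
```

Run:
```python
from h import *
o=readout.get_obs();print(o["ee_pos"],o["ft_force"],o["width"],o["t"])
d,im,K=cam("wrist");cv2.imwrite("pics/w14.png",im[:,:,::-1])
d,im,K=cam("side");cv2.imwrite("pics/s14.png",cv2.cvtColor(cv2.resize(im[60:220,210:370],None,fx=3.7,fy=3.7,interpolation=cv2.INTER_CUBIC),cv2.COLOR_RGB2BGR))
```

```text
[ 454.32327605 -219.81159367  226.6894582 ] [ 0.96310803 -1.35184589  5.85143717] 67.63880611334933 21.35
```

View pics/w14.png

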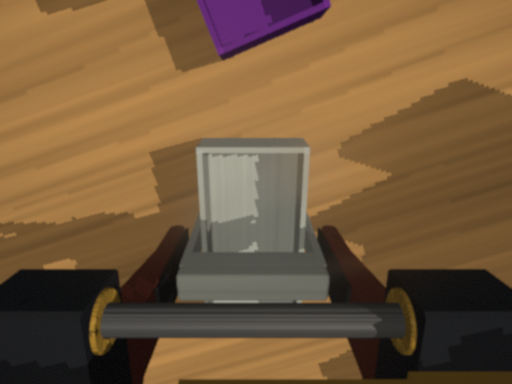

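View pics/s14.png

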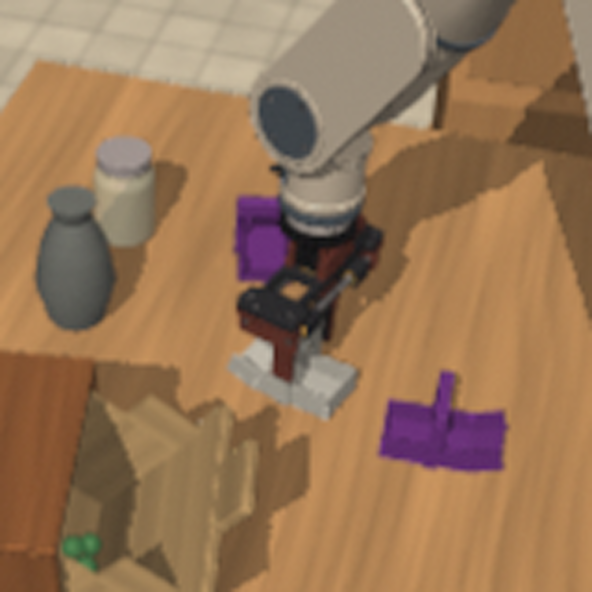

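>>> {"method": "apply_moves", "body": {
  "commands": [
    [[0,0,0,0],[0,0,0,0],[0,0,0,0],[0,0,0,0]]
  ],
  "gripper": 0.0878
}}

```text
t: 21.95
ee_pos: [454.6, -219.9, 226.6]
orientation: [0.253, 1.557, -0.253]
ft_force: [-0.3, -0.3, 0.6]
width: 87.6
```

>>> {"method": "apply_moves", "body": {
  "commands": [
    [[0,0,0.015,0],[0,0,0.03,0],[0,0,0.06,0],[0,0,0.1,0],[0,0,0.15,0],[0,0,0.2,0],[0,0,0.2,0],[0,0,0.2,0]]
  ]
}}

```text
t: 22.95
ee_pos: [454.3, -219.7, 427.2]
orientation: [0.253, 1.555, -0.253]
ft_force: [-0.5, -0.0, 0.3]
width: 87.9
```

Run:
```python
from h import *
o=readout.get_obs();print(o["ee_pos"],o["ft_force"],o["width"],o["t"])
d,im,K=cam("wrist");cv2.imwrite("pics/w15.png",im[:,:,::-1])
d,im,K=cam("side");cv2.imwrite("pics/s15.png",cv2.cvtColor(cv2.resize(im[60:260,170:370],None,fx=3,fy=3,interpolation=cv2.INTER_CUBIC),cv2.COLOR_RGB2BGR))
for n in("side","wrist","top"):
  cam(n)
  for l in["tray_grip","tray_spout","bin_pull","marble0_center","vase","jar","router","remote"]:print(n,l,[(np.round(r["position"],1).tolist(),round(r["conf"],2)) for r in models.place_of(n,l)])
```

```text
[ 454.25224829 -219.67327709  427.22059652] [-0.46810567 -0.04732048  0.27006724] 87.91644446132801 22.95
side tray_grip [([302.0, -181.6, 62.5], 0.77), ([548.2, -435.5, 63.5], 0.75), ([453.5, -219.0, 60.7], 0.67), ([712.4, -422.6, 2.3], 0.54)]
side tray_spout [([233.0, -182.6, 17.3], 0.69), ([517.8, -246.5, 16.3], 0.65), ([526.5, -363.5, 13.5], 0.52), ([528.4, 88.0, 157.0], 0.47)]
side bin_pull [([449.9, 73.8, 161.8], 0.83)]
side marble0_center [([715.5, -422.2, -1.6], 0.75), ([596.1, 90.2, 46.7], 0.46)]
side vase [([718.6, -263.5, 1.5], 0.66)]
side jar [([717.2, -421.0, -0.3], 0.92)]
side router [([595.5, 518.8, -0.8], 0.67)]
side remote [([396.2, 418.6, -2.1], 0.76), ([586.0, 100.2, -2.3], 0.56), ([518.7, -243.0, 11.2], 0.21)]
wrist tray_grip [([451.3, -219.8, 62.9], 0.96), ([302.0, -175.2, 64.9], 0.6)]
wrist tray_spout [([531.9, -364.0, 15.2], 0.81), ([520.0, -237.6, 11.6], 0.72), ([722.1, -260.4, 0.3], 0.67)]
wrist bin_pull [([712.7, -423.1, 0.3], 0.59)]
wrist marble0_center [([450.8, -220.4, 64.0], 0.3)]
wrist vase [([721.4, -263.7, -1.3], 0.58)]
wrist jar [([450.9, -220.3, 62.7], 0.71), ([713.7, -421.7, -0.1], 0.64)]
wrist router []
wrist remote []
top tray_grip [([450.0, -222.8, 62.4], 0.72), ([592.2, 513.7, -0.9], 0.64), ([546.6, -431.4, 68.2], 0.56)]
top tray_spout [([230.2, -183.5, 16.8], 0.75), ([529.7, -360.7, 13.4], 0.57), ([518.4, -239.0, 14.0], 0.56)]
top bin_pull [([454.1, 75.9, 158.0], 0.6), ([591.3, 517.5, 0.6], 0.57), ([399.0, 416.0, 2.2], 0.37)]
top marble0_center [([596.7, 87.7, 46.2], 0.42)]
top vase [([719.0, -257.2, 0.6], 0.91), ([578.9, 104.4, 10.9], 0.72)]
top jar [([717.3, -418.1, -2.4], 0.63), ([591.6, 121.9, 37.2], 0.44)]
top router [([593.0, 519.5, 2.0], 0.84)]
top remote [([398.3, 417.1, 0.8], 0.66)]
```

View pics/w15.png

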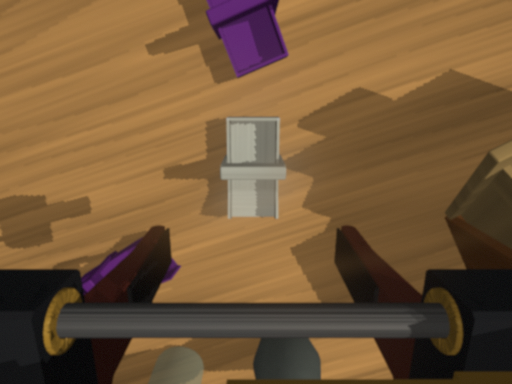

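View pics/s15.png

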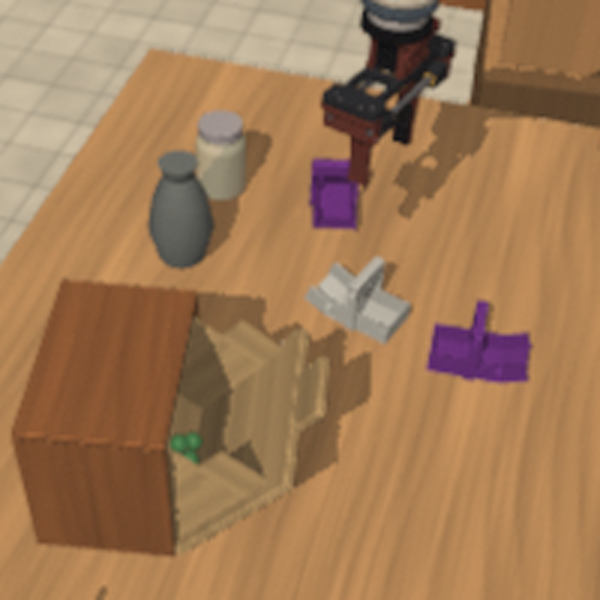

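The tray stands flat and empty at wrist pixel (253,170), the marbles are in the bucket, the pull is at its stop position and the bystanders haven't moved. I'm handing in.

```bash
python3 -c "
from h import *
print(workorder.close_job())"
```

```text
the job is handed in; nothing more can be done
None
```

I finished the task and handed it in at about 23 s of the 67 s allowed; no verdict was reported.

**What I did:**
- I hooked closed fingers behind the tongue and pulled the bin's front to its stop, where the wrist force rose to about 23 N.
- I picked the silver tray up by the ends of its handle bar and turned it to face the bin. Lowering it with its rear resting on the pull tipped it, and the marbles ran into the bucket.
- I stood the tray down by touching the spout to the shelf and dragging it backwards until it was flat, then released it and lifted clear.

**Last checks:**
- **Marbles:** all five were counted in the bucket in the wrist picture after the pour. A later side view shows the group still there, but I did not count all five again.
- **Bin:** the pull was found at about (450–454, 74–76, 158–162) mm. At the full stop I expect (454, 74, 161), so the front is open.
- **Tray:** it looks upright and empty, with the handle centre about 61–63 mm above the shelf. The limits are 56–72 mm.
- **Bystanders:** vase, jar, router and remote are all within about 5 mm of where they started, which is the detectors' own error.
- **Disagreements:** the detectors gave some false labels, such as a "jar" at the tray's handle. I ignored these because the pictures contradicted them.
- **Not measured directly:** the tray's tilt while pouring was judged from the motion and pictures. Just before it emptied, the spout was found about 10 mm level distance from the mouth's centre and 122 mm above the shelf.

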